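# Clamp the panel and find the sled's detent

## Robot

A 6-joint arm with a two-finger parallel gripper is mounted at the origin on the work surface. World frame = base frame: x ahead of the robot, y to its left, z up, the work surface at z = 0. Lengths are in mm, angles in rad, forces in N, time in s.
With the tool pointing down it reaches from about 350 to 950 mm from the base axis. Payload 17.4 kg.
Tool frame: the origin (TCP) lies between the finger pads; the fingertips stand 17 mm ahead of it and the grasp point (between the pads) lies 2 mm behind it (bot.tip_extent is the distance from the TCP to the fingertips, in mm); z points along the fingers, y is the direction in which the jaws open and shut (so a half turn about z gives the same grasp; the last joint's range is limited). The gripper opens to 93 mm and grips with 3 to 60 N. Pads are 15 mm wide; open, the fingers measure 128 mm over their backs; the gripper's body (75 mm by 188 mm) begins 65 mm behind the grasp point.
Start: joints at [-1.212, 0.116, 1.442, -0, 1.584, -0.038], TCP at [260.858, -622.564, 235.646] pointing down, gripper open.
Joint ranges: [-2.83, 2.83], [-0.83, 2.19], [0.07, 2.5], [-1.14, 4.28], [0.01, 3], [-2.97, 2.97]. Speed limits (rad/s): [1.89, 1.89, 2.22, 3.14, 3.14, 3.14].

## Interface

Orientations are given as a unit quaternion [x, y, z, w].
In Python, from plant import bot gives the robot as it stands.
- The arm moves only by the tool send_rows, never from a script. Its argument "steps" is a list of rows, each a list of 3 entries, a list of its own where there are three numbers: the shift along the tool's x, y, z in mm, then the turn about the tool's z in degrees, then the opening, from -1 (shut) to 1 (fully open), so that 0 is half open. A call has 1 to 10 rows; each row shifts and turns the pose as measured when the row begins, along the tool's axes as they then stand; what a row does not reach is not made up. A row lasts 1/10 s, in which the tool goes at most 50 mm and 8.59 degrees, less where a joint would pass 70% of its speed; a pose out of reach is approached as far as the arm can. A call with a gripper value outside its range is refused whole. The fingers move at their own pace and stop on an object; "grip_force" is the grip in N (left out, the last holds). Time passes only in rows, so rows that do not move let the fingers close. It gives the time, the measured TCP pose, the force and the opening at its end, in the units of the state.
- bot.get_state(): the state, without advancing time (a new reading comes with each control period).
- bot.capture(name): name is "scene" or "top" or "wrist"; returns the picture (400x640x3 uint8, red, green, blue); there is no depth.
- bot.get_calibration(name): a dict with "camera_matrix" (3x3 intrinsics, pixels), "camera_from_world" (4x4, takes a point from world to camera coordinates). Camera axes: x right, y down, z forward; pixel columns grow to the right and rows downward; lengths in mm; the calibration is good to about 2 mm. A picture is of the moment at which its call begins: read the wrist's pose just before it. get_calibration takes no time and is no camera call; for the wrist camera it gives the pose at the moment of the call.
- bot.finish_job(): hands the job in, once; it reports no verdict.
The state is a dict: "time_s": time; "joint_pos": joint angles; "dq": joint speeds; "effort": joint torques, N m; "ee_pos": TCP position; "ee_rot": TCP orientation; "force": force on the tool from outside, world axes, zero at the start; "moment": the same for the moment, N m; "grip_width": finger opening in mm.
Only numpy, scipy, OpenCV 4.12 (cv2) and the standard library are available. Lean on these libraries where they do the work, as an engineer would, in place of code of your own. Each camera call takes 0.05 s, during which the arm holds its last target.

## Task

Squeeze the sprung orange clip off its wooden rack and let it close over the top edge of the small wooden panel and the aluminium fence behind it, near the middle of the panel, clamping the two together and pushed well down. Then take the sled by its red grip and slide it along its rails towards the sanding disc until you feel its ball drop into the detent notch, well short of the disc. Finish while still holding the red grip with the sled resting in the notch; do not run the sled on up to the disc, and leave the sanding block, glue bottle and screwdriver alone.

Things in the scene. Friction and masses are not known exactly. Their poses are not given: they have to be found in the camera images.
- clip: Sprung orange clip, 80 g, upright astride the 14 mm board of the wooden rack, jaws down, handles up. Origin: middle of the hinge axis, inside a steel drum 18 mm in diameter, 24 mm long; z up, y along the hinge, x across the jaws. Fully pushed on, the drum sits on the edge, origin 9 mm above it. The body is the -x lever: squeezed, it leans up to 0.21 rad and the hinge stays between the levers.
- clip_handles (a point): point midway between the clip's two flat handles, 36 mm above the hinge. Handles 24 mm wide (y), 5 to 56 mm above the hinge, flaring: outer faces 47 mm apart here, 54 mm at the top. Squeeze them along x: fully in (32 mm apart, parallel, against a stop) takes about 15 N and spreads the jaws.
- clip_pads (a point): point midway between the clip's rubber jaw pads (22 mm wide, 14 mm high), 38 mm below the hinge; the jaws end 46 mm below the hinge. Pads 14 mm apart on the rack, 30 mm when fully squeezed. The point moves with the -x lever.
- clip_jaw (a joint): opening angle between the clip's two levers, rad: 0 with the pads 14 mm apart (as on the rack), +0.42 squeezed fully open, -0.36 closed on nothing
- rack: fixed wooden stand on which the clip waits: foot 70 x 90 x 14 mm, upright board 14 mm thick (x), 70 mm long (y), top edge 75 mm above the table. Origin: centre of its underside.
- fence: aluminium fence on the sled, 6 mm thick, 150 mm long, with a slot for the panel. Origin: at the panel's top edge (105 mm above the table, 4 mm above the fence's), mid-length, midway through panel and fence together (x -7 to +7 mm, panel at -x); the clip's hinge belongs 9 mm above it. y along the rails to the sanding disc, z up. Free on both sides down to 60 mm below the origin.
- panel: wooden panel 8 (x) x 150 (y) x 70 mm (z), about 60 g, standing loose in the sled's slot against the fence. Origin: centre of its underside, 35 mm above the table.
- grip: red upright grip at the rear end of the sled, 24 x 24 mm square, 48 mm high, on a 16 mm post; axes parallel to the fence's. Origin: its centre, 129 mm above the table, 145 mm behind the fence's origin along y.
- sled (a joint): travel of the sled towards the disc (fence +y), m: 0 at the start; hard end 0.17, panel 5 mm from the disc; keep below 0.15. Rail friction about 1 to 2 N. The notch lies somewhere from 0.065 to 0.125, unseen, to be felt: the ball draws the sled on with up to 5 N over the last 4 mm, then it takes about 8 N to push it out again.
- ball (a joint): spring-loaded ball under the sled, out of sight: how far it has dropped, m: about 0.0005 riding on the strip between the rails, and about 0.0027 in the middle of the 8 mm wide notch; 0.0016 or more (sled within about 1.5 mm) is seated. A sled let go in the notch centres itself.
- sanding_block: cork sanding block 60 x 100 x 35 mm on the table, to be left alone; origin: centre of its underside
- glue: white glue bottle, 56 mm diameter, 160 mm high, to be left alone; origin: centre of its underside
- screwdriver: screwdriver lying on the table, to be left alone
Things that resemble listed ones, but are neither listed nor needed, are in the scene too. Of the things like the panel, leave any that is green; of the rest the smaller one is meant.

How it is judged (in metres and radians):
On the way:
1. the clip is closed over the panel and the fence and let go, before the sled is slid to the notch (contact force between clip and panel above 2 N and contact force between clip and fence above 2 N and contact force between the fingers and clip below 0.1 N and y of clip in the frame of fence between -0.03 and 0.03 m and z of clip in the frame of fence between 0 and 0.02 m and angle between clip's own z axis and vertical below 0.3 rad and value of joint sled below 0.05 m), for 0.3 s.
At the end, for the whole second after the job is handed in: Clip let go, pressing on panel and fence (over 2 N each), 0 to 20 mm above the panel top, within 30 mm of its middle, upright; panel in its slot within 8 mm; ball dropped 1.6 mm or more into the notch (sled within about 1.5 mm), sled at rest, red grip held with over 1 N (contact force between clip and panel above 2 N and contact force between clip and fence above 2 N and contact force between the fingers and clip below 0.1 N and y of clip in the frame of fence between -0.03 and 0.03 m and z of clip in the frame of fence between 0 and 0.02 m and angle between clip's own z axis and vertical below 0.3 rad and y of panel in the frame of fence between -0.008 and 0.008 m and z of panel in the frame of fence below -0.064 m and angle between panel's own z axis and vertical below 0.1 rad and value of joint ball above 0.0016 m and contact force between the fingers and grip above 1 N and velocity of joint sled between -0.01 and 0.01 m/s and value of joint sled between 0.055 and 0.135 m); the arm keeps its last pose, push and grip.
It fails at once if the sled is run on towards the disc (travel over 150 mm) (value of joint sled above 0.15 m).
It fails at once if a bystander is moved by more than 30 mm (distance of any of sanding_block, glue, screwdriver from where it was at the start of the episode above 0.03 m).
It also fails if it takes over 61 s, if anything falls off the work surface, if the arm or the gripper's body presses on something with over 40 N, if the wrist force passes 120 N, or if a joint passes its speed limit or range.

## Working session

There is one attempt and no reset: what is moved stays moved. The work goes in short steps, Python scripts to look and compute and a tool call to move; the robot and the scene stay as the last step left them, time stands still between calls to the robot, and variables do not carry over. Pictures are saved under pics/ and viewed, and the job is handed in when it is done.

Besides the shell and the picture viewer there is one more tool, called after "Call:" by a JSON object that holds its "op" and its "data". send_rows: Moves the arm, as the interface text tells. Its arguments: {"type":"object","properties":{"steps":{"type":"array"},"grip_force":{"type":"number"}},"required":["steps"]}

```bash
ls; mkdir -p pics; python3 - <<'E'
from plant import bot
import cv2
for n in("scene","top","wrist"):
    im=bot.capture(n); cv2.imwrite(f"pics/{n}0.png",im[:,:,::-1])
    c=bot.get_calibration(n); print(n,c)
print(bot.get_state())
E
```

```text
pics
scene {'camera_matrix': array([[507.97729119,   0.        , 320.72314079],
       [  0.        , 507.97729119, 207.15694196],
       [  0.        ,   0.        ,   1.        ]]), 'camera_from_world': array([[ 5.02570026e-01,  8.64388602e-01,  1.59910415e-02,
        -2.56321780e+02],
       [ 7.24658168e-01, -4.11096986e-01, -5.53054978e-01,
        -3.99852421e+02],
       [-4.71480550e-01,  2.89536893e-01, -8.32991283e-01,
         1.80665023e+03],
       [ 0.00000000e+00,  0.00000000e+00,  0.00000000e+00,
         1.00000000e+00]])}
top {'camera_matrix': array([[365.54058834,   0.        , 323.8868725 ],
       [  0.        , 365.54058834, 200.06191179],
       [  0.        ,   0.        ,   1.        ]]), 'camera_from_world': array([[-1.55821866e-02, -9.99622400e-01, -2.26330062e-02,
        -3.07916930e+01],
       [-9.82115853e-01,  1.95491494e-02, -1.87259932e-01,
         6.02997444e+02],
       [ 1.87631678e-01,  1.93103150e-02, -9.82049625e-01,
         1.09731357e+03],
       [ 0.00000000e+00,  0.00000000e+00,  0.00000000e+00,
         1.00000000e+00]])}
wrist {'camer
[... 502 characters left out ...]
        1.00000000e+00]])}
{'time_s': 0.15, 'joint_pos': array([-1.21179009e+00,  1.16343413e-01,  1.44205343e+00, -1.06714099e-06,
        1.58397725e+00, -3.77861139e-02]), 'dq': array([ 0.00065505, -0.00037182, -0.00208318,  0.00014315,  0.00161113,
        0.00018682]), 'effort': array([ 7.33069683e-04, -7.21763134e+01, -6.22948408e+01,  7.80666433e-02,
        2.25897843e-02, -7.07671848e-05]), 'ee_pos': array([ 260.82078229, -622.44647722,  235.1328565 ]), 'ee_rot': array([ 9.80383875e-01,  1.97097198e-01, -6.30100484e-05, -3.85601580e-04]), 'force': array([ 0.30472686,  0.10410881, -0.47951742]), 'moment': array([ 0.03571763, -0.07363267,  0.00746973]), 'grip_width': 92.8925134836389}
```

View pics/scene0.png

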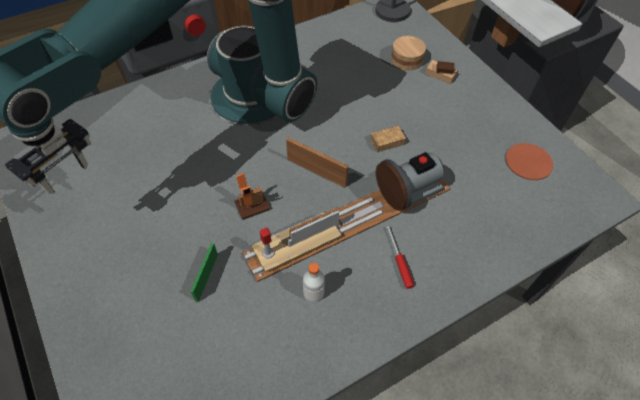

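View pics/top0.png

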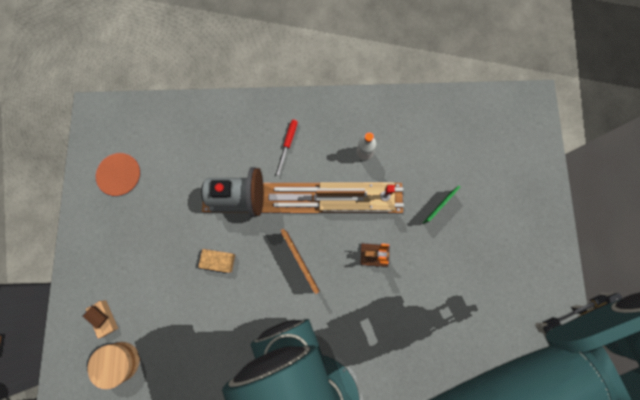

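View pics/wrist0.png

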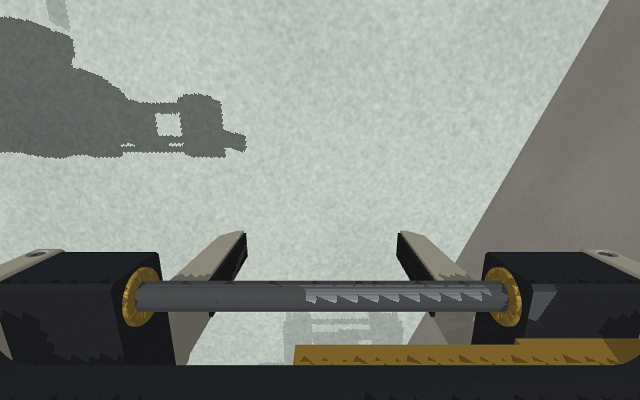

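The scene view shows the clip on its rack at about (250,195), the red grip at (265,236), the fence and panel at about (315,235), and the disc at (393,185). In the top view the clip is at (375,254) and the grip at (390,188). I'll zoom in on both.

```bash
cat > h.py <<'E'
import numpy as np, cv2
from plant import bot
def cal(n):
    c=bot.get_calibration(n); return c["camera_matrix"],c["camera_from_world"]
def proj(n,P,c=None):
    K,T=c or cal(n); p=np.asarray(P,float).reshape(-1,3); q=(T[:3,:3]@p.T).T+T[:3,3]; r=(K@q.T).T; return r[:,:2]/r[:,2:]
def ray(n,uv,c=None):
    K,T=c or cal(n); d=np.linalg.inv(K)@np.array([*uv,1.]); R=T[:3,:3]; return -R.T@T[:3,3], R.T@d
def onz(n,uv,z,c=None):
    o,d=ray(n,uv,c); return o+d*(z-o[2])/d[2]
def tri(obs):
    A=[];b=[]
    for o,d in obs:
        d=d/np.linalg.norm(d); M=np.eye(3)-np.outer(d,d); A.append(M); b.append(M@o)
    return np.linalg.solve(sum(A),sum(b))
def crop(im,x0,x1,y0,y1,s,fn):
    cv2.imwrite(fn,cv2.resize(im[y0:y1,x0:x1,::-1],None,fx=s,fy=s,interpolation=cv2.INTER_CUBIC))
E
python3 - <<'E'
from h import *
s=cv2.imread("pics/scene0.png")[:,:,::-1];t=cv2.imread("pics/top0.png")[:,:,::-1]
crop(s,225,395,165,285,4.6,"pics/sc.png"); crop(t,260,420,165,275,5,"pics/tc.png")
for uv,z in (((390,188),153),((375,254),110),((262,190),60)): print(uv,onz("top",uv,z))
for uv,z in (((265,232),153),((243,178),140)): print(uv,onz("scene",uv,z))
E
```

```text
(390, 188) [ 615.67003029 -235.29739468  153.        ]
(375, 254) [ 429.05850397 -189.11572157  110.        ]
(262, 190) [638.15688024 154.54399197  60.        ]
(265, 232) [ 623.56131421 -235.96477308  153.        ]
(243, 178) [ 427.7461828  -207.56901262  140.        ]
```

View pics/sc.png

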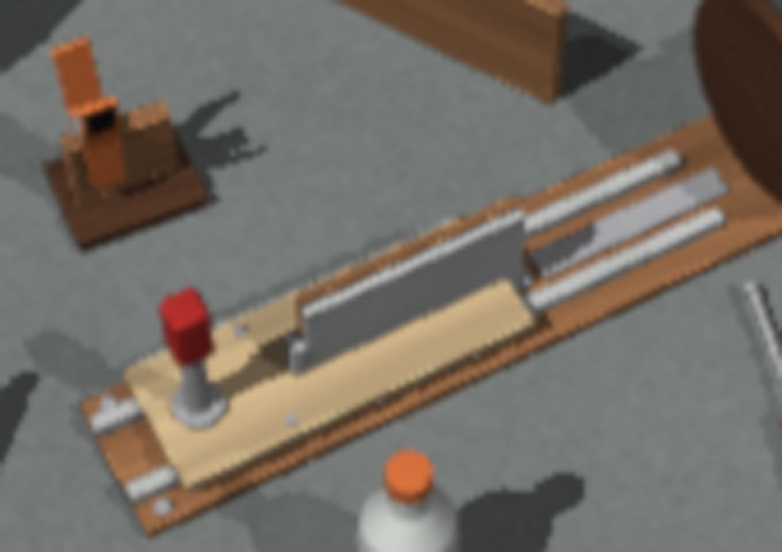

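View pics/tc.png

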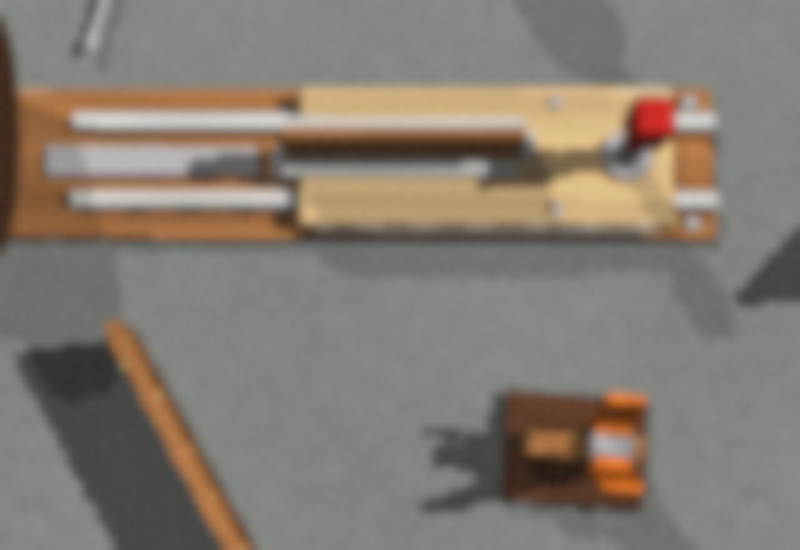

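```bash
cat >> h.py <<'E'
from scipy.spatial.transform import Rotation as Ro
def tool():
    s=bot.get_state(); return s["ee_pos"],Ro.from_quat(s["ee_rot"]).as_matrix(),s
def totool(P):
    p,R,s=tool(); return R.T@(np.asarray(P)-p)
def yaw():
    p,R,s=tool(); return np.degrees(np.arctan2(R[1,1],R[0,1]))
E
python3 - <<'E'
from h import *
p,R,s=tool(); print(R, yaw())
K,T=cal("wrist"); c=-T[:3,:3].T@T[:3,3]; print("cam in tool",R.T@(c-p), "cam axes in tool\n",(T[:3,:3]@R).round(2))
h1=tri([ray("top",(385.4,245)),ray("scene",(241.3,174.8))]);print(h1)
for uv in((385.4,245),(384.6,262)): print(onz("top",uv,140))
for uv in((317.5,196),(365,191)): print("panel/fence", onz("top",uv,103))
print("glue",onz("top",(369,136),160),onz("scene",(314,268),160))
print("T", totool([429,-240,250]))
E
```

```text
[[ 9.22305381e-01  3.86461781e-01 -2.75550053e-04]
 [ 3.86461878e-01 -9.22305092e-01  7.31236935e-04]
 [ 2.84539113e-05 -7.80913351e-04 -9.99999695e-01]] -67.26547326378028
cam in tool [  70.17849239   -0.40564633 -148.93752704] cam axes in tool
 [[ 0.    1.    0.  ]
 [-0.97  0.   -0.26]
 [-0.26 -0.    0.97]]
[ 448.56199146 -213.32880034  182.45143995]
[ 452.72415596 -216.2079225   140.        ]
[ 405.06566073 -211.71539458  140.        ]
panel/fence [606.43055146 -23.19553195 103.        ]
panel/fence [ 618.99839862 -167.57101325  103.        ]
glue [ 772.91582727 -180.02652804  160.        ] [ 779.65048086 -178.92677863  160.        ]
T [ 302.91400429 -287.74910327  -14.63382176]
```

Call:
{"op": "send_rows", "data": {"steps": [[[31, -30, -6.5], 0, 1], [[31, -30, -6.5], 0, 1], [[31, -30, -6.5], 0, 1], [[31, -30, -6.5], 0, 1], [[31, -30, -6.5], 0, 1], [[31, -30, -6.5], 0, 1], [[31, -30, -6.5], 0, 1], [[31, -30, -6.5], 0, 1], [[31, -30, -6.5], 0, 1], [[31, -30, -6.5], 0, 1]], "grip_force": 40}}

```text
time_s: 1.15
ee_pos: [433.1, -214.5, 298.7]
ee_rot: [0.981, 0.193, -0.001, -0.003]
force: [1.5, -0.9, -1.0]
grip_width: 93.4
```

Call:
{"op": "send_rows", "data": {"steps": [[[0, 0, 0], -8.4, 1], [[0, 0, 0], -8.4, 1], [[0, 0, 0], -8.4, 1], [[0, 0, 0], -8.4, 1], [[0, 0, 0], -8.4, 1], [[0, 0, 0], -8.4, 1], [[0, 0, 0], -8.4, 1], [[0, 0, 0], -8.4, 1], [[0, 0, 0], 0, 1]]}}

```text
time_s: 2.05
ee_pos: [434.9, -208.1, 299.0]
ee_rot: [0.7, 0.715, 0.002, -0.003]
force: [-0.3, -0.4, -0.4]
grip_width: 92.8
```

```bash
python3 - <<'E'
from h import *
p,R,s=tool(); print(p,yaw(),s["time_s"],s["joint_pos"].round(2),s["force"])
c=cal("wrist"); im=bot.capture("wrist"); cv2.imwrite("pics/w1.png",im[:,:,::-1]); np.savez("w1.npz",K=c[0],T=c[1])
t=bot.capture("scene"); crop(t,225,395,165,285,4.6,"pics/s1.png")
E
```

```text
[ 434.89974504 -208.09238393  299.03105299] 1.2149374113670157 2.05 [-0.5  -0.32  1.74  0.01  1.72 -0.52] [-0.33797926 -0.42260304 -0.43197365]
```

View pics/w1.png

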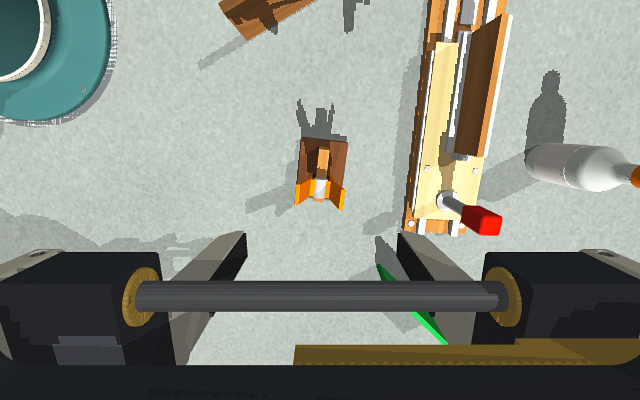

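```bash
python3 - <<'E'
from h import *
s=cv2.imread("pics/w1.png")[:,:,::-1]
crop(s,280,380,90,220,6,"pics/w1a.png"); crop(s,395,525,0,240,3.3,"pics/w1b.png")
E
```

```text
(no output)
```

View pics/w1a.png

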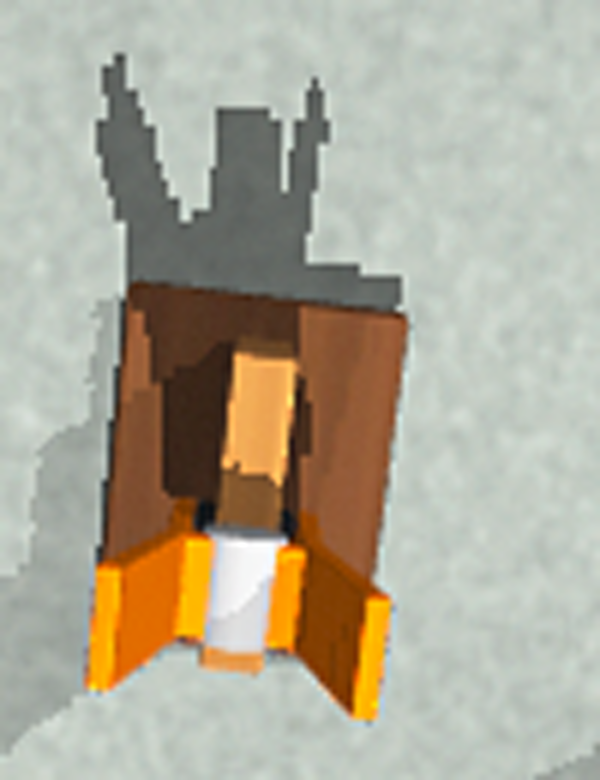

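View pics/w1b.png

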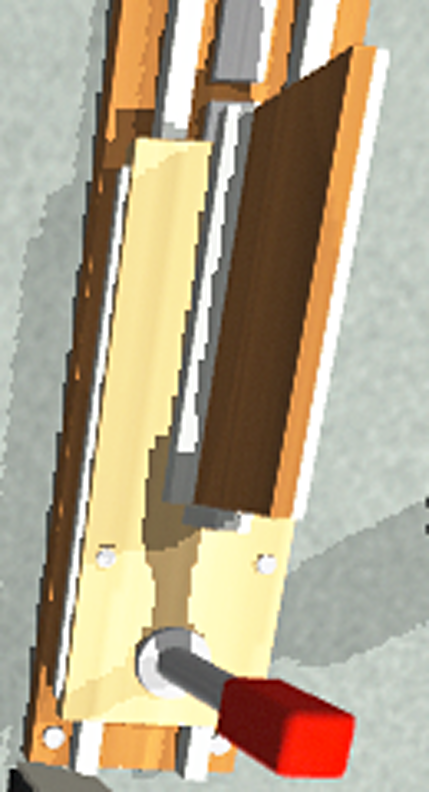

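View pics/s1.png

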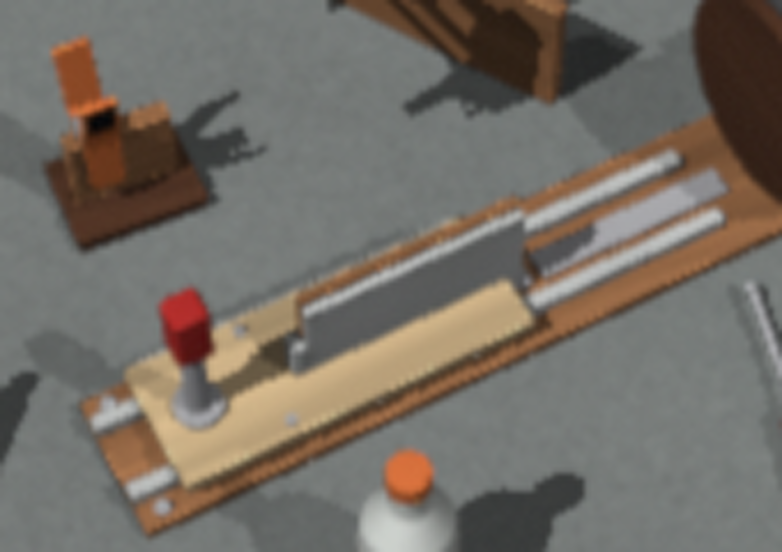

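```bash
python3 - <<'E'
from h import *
d=np.load("w1.npz");c=(d["K"],d["T"])
A=lambda x,y:(280+x/6-.4,90+y/6-.4)
B=lambda x,y:(395+x/3.3-.35,y/3.3-.35)
print("clip handle tops z140")
for n,q in dict(Lb=(100,565),Lf=(90,690),Rb=(390,598),Rf=(372,720)).items(): print(n,onz("wrist",A(*q),140,c).round(1))
print("drum bottom-ish z84", onz("wrist",A(237,665),90,c), "board end", [onz("wrist",A(*q),75,c).round(1) for q in((198,668),(263,672),(237,350),(300,357))])
print("panel z105",[onz("wrist",B(*q),105,c).round(1) for q in((272,515),(297,518),(353,47),(377,48))])
print("grip z153",[onz("wrist",B(*q),153,c).round(1) for q in((292,713),(355,715),(340,776),(280,770))])
print("sled edge z?",[onz("wrist",B(*q),35,c).round(1) for q in((135,138),(62,718))])
print("base z?",[onz("wrist",B(*q),12,c).round(1) for q in((108,120),(22,755))])
E
```

```text
clip handle tops z140
Lb [ 406.1 -197.3  140. ]
Lf [ 404.2 -220.8  140. ]
Rb [ 458.9 -202.3  140. ]
Rf [ 456.5 -225.4  140. ]
drum bottom-ish z84 [ 431.01047547 -227.96916003   90.        ] board end [array([ 422.2, -232.6,   75. ]), array([ 436.8, -233.2,   75. ]), array([ 429.6, -162.6,   75. ]), array([ 443. , -163.8,   75. ])]
panel z105 [array([ 616.5, -165.7,  105. ]), array([ 625.6, -166.6,  105. ]), array([619.2, -17.7, 105. ]), array([626.9, -17.8, 105. ])]
grip z153 [array([ 607.2, -225.2,  153. ]), array([ 627.7, -225.4,  153. ]), array([ 626.5, -246.5,  153. ]), array([ 606.4, -244.8,  153. ])]
sled edge z? [array([577.4, -26.3,  35. ]), array([ 572.7, -264.6,   35. ])]
base z? [array([573.4, -13.6,  12. ]), array([ 563. , -290.8,   12. ])]
```

Call:
{"op": "send_rows", "data": {"steps": [[[-3.7, -3, 0], 6.7, 1], [[0, 0, 20], 0, 1], [[0, 0, 30], 0, 1], [[0, 0, 30], 0, 1], [[0, 0, 20], 0, 1], [[0, 0, 0], 0, 1]]}}

```text
time_s: 2.75
ee_pos: [431.7, -211.4, 196.4]
ee_rot: [0.753, 0.658, 0.002, -0.002]
force: [-1.0, -0.4, 0.7]
grip_width: 92.9
```

```bash
python3 - <<'E'
from h import *
p,R,s=tool(); print(p,yaw(),s["time_s"],s["force"],totool([431.5,-211.5,118]),R[:,2])
c=cal("wrist"); im=bot.capture("wrist"); cv2.imwrite("pics/w2.png",im[:,:,::-1]); np.savez("w2.npz",K=c[0],T=c[1])
E
```

```text
[ 431.70634213 -211.3876152   196.36469526] -7.7556916644762595 2.75 [-0.95052468 -0.36397743  0.72381332] [-0.59253975 -0.0824447  78.36276392] [-5.70239149e-04  5.91605446e-03 -9.99982337e-01]
```

View pics/w2.png

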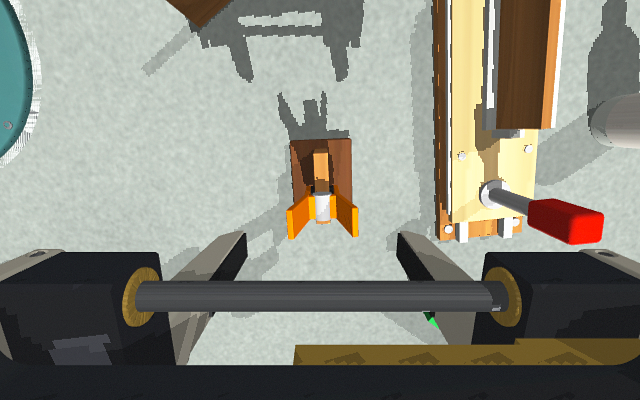

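```bash
python3 - <<'E'
from h import *
s=cv2.imread("pics/w2.png")[:,:,::-1]
crop(s,270,370,130,250,6,"pics/w2a.png")
E
```

```text
(no output)
```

View pics/w2a.png

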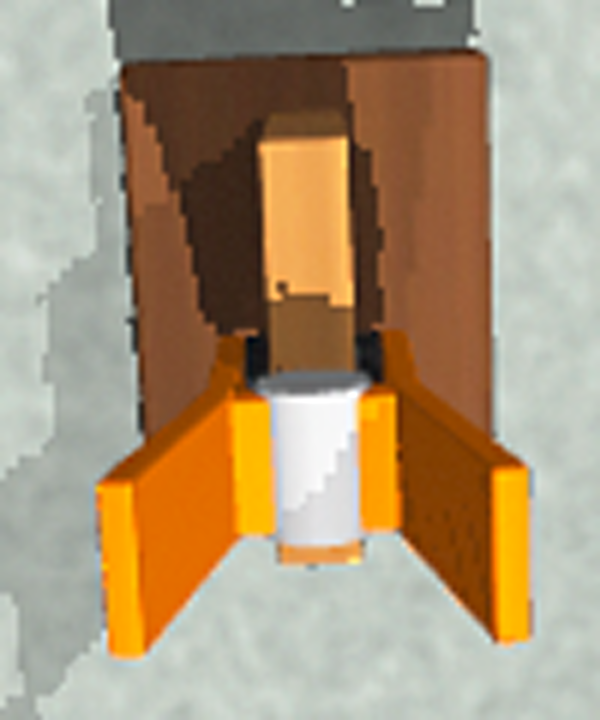

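```bash
python3 - <<'E'
from h import *
d=np.load("w2.npz");c=(d["K"],d["T"])
A=lambda x,y:(270+x/6-.4,130+y/6-.4)
P={n:onz("wrist",A(*q),140,c) for n,q in dict(Lb=(99,485),Lf=(110,655),Rb=(530,468),Rf=(530,638)).items()}
for n in P: print(n,P[n].round(1))
g=lambda v:np.degrees(np.arctan2(v[1],v[0]))
print(g(P["Rb"]-P["Lb"]),g(P["Rf"]-P["Lf"]),g(P["Lb"]-P["Lf"])-90,g(P["Rb"]-P["Rf"])-90, sum(P.values())/4)
E
```

```text
Lb [ 406.3 -197.3  140. ]
Lf [ 403.9 -219.7  140. ]
Rb [ 459.4 -202.3  140. ]
Rf [ 457.1 -224.5  140. ]
-5.37087836295157 -5.234119764233293 -5.9463992757967645 -5.934726796511939 [ 431.66317032 -210.95600923  140.        ]
```

Call:
{"op": "send_rows", "data": {"steps": [[[0, 0, 15], -2.2, 1], [[0, 0, 25], 0, 1], [[0, 0, 20], 0, 1], [[0, 0, 14], 0, 1], [[0, 0, 4], 0, 1], [[0, 0, 0], 0, 1]]}}

```text
time_s: 3.4
ee_pos: [435.3, -213.0, 126.4]
ee_rot: [0.743, 0.669, 0.004, 0.003]
force: [0.2, -0.5, -0.2]
grip_width: 92.7
```

```bash
python3 - <<'E'
from h import *
p,R,s=tool(); print(p,yaw(),s["force"],totool([431.6,-211.2,118]),R[:,2])
E
```

```text
[ 435.34925245 -212.97952713  126.42020653] -6.038833959360904 [ 0.18070984 -0.47561726 -0.17364515] [ 1.36409003 -3.9944395   8.38493889] [ 9.46433567e-03  3.33874652e-04 -9.99955156e-01]
```

Call:
{"op": "send_rows", "data": {"steps": [[[1.4, -4, 8], 0, 1], [[0, 0, 0], 0, 1]]}}

```text
time_s: 3.6
ee_pos: [432.0, -211.4, 119.6]
ee_rot: [0.744, 0.669, 0.004, 0.004]
force: [-1.2, 1.2, -0.3]
grip_width: 93.1
```

```bash
python3 - <<'E'
from h import *
p,R,s=tool(); print(p,yaw(),s["force"],totool([431.6,-211.2,118]),R[:,2])
E
```

```text
[ 431.9790191  -211.37492663  119.63859501] -6.070842372331326 [-1.17991893  1.21621481 -0.25175209] [ 0.13295653 -0.41376862  1.63412561] [ 1.12247887e-02 -6.36995692e-04 -9.99936797e-01]
```

Positioned; now I'll close.

Call:
{"op": "send_rows", "data": {"steps": [[[0, 0, 1], 0, -0.2], [[0, 0, 0], 0, -0.5], [[0, 0, 0], 0, -0.6], [[0, 0, 0], 0, -0.6], [[0, 0, 0], 0, -0.6], [[0, 0, 0], 0, -0.6]], "grip_force": 35}}

```text
time_s: 4.2
ee_pos: [432.8, -211.8, 120.8]
ee_rot: [0.744, 0.669, 0.005, 0.006]
force: [1.4, 0.2, 14.7]
grip_width: 50.0
```

```bash
python3 - <<'E'
from h import *
p,R,s=tool(); print(p,yaw(),s["force"],s["grip_width"],R[:,2])
c=cal("wrist"); im=bot.capture("wrist"); cv2.imwrite("pics/w3.png",im[:,:,::-1])
crop(bot.capture("scene"),225,395,145,285,4,"pics/s3.png")
E
```

```text
[ 432.77853771 -211.82565759  120.78882388] -6.089404529481407 [ 1.40856553  0.16397819 14.68521717] 50.02716049567266 [ 0.01411495 -0.00217948 -0.999898  ]
```

View pics/w3.png

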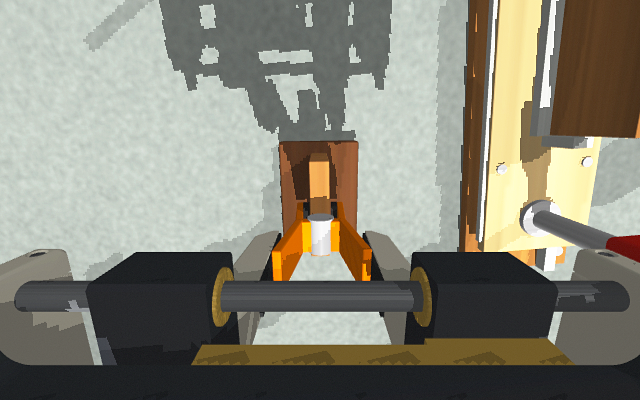

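View pics/s3.png

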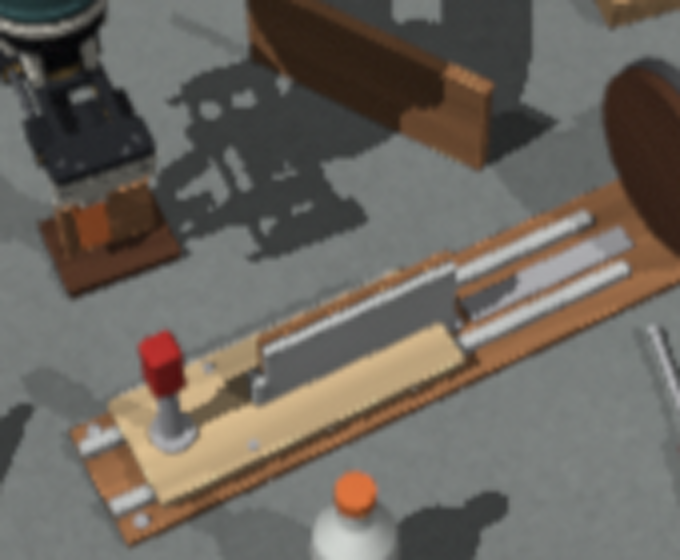

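Call:
{"op": "send_rows", "data": {"steps": [[[0, 0, 0], 0, -0.6], [[0, 0, 0], 0, -0.6], [[0, 0, 0], 0, -0.6]]}}

```text
time_s: 4.6
ee_pos: [434.2, -212.5, 123.8]
ee_rot: [0.744, 0.669, 0.005, 0.008]
force: [0.4, 0.0, -0.4]
grip_width: 31.4
```

Call:
{"op": "send_rows", "data": {"steps": [[[0, -1, -6], 0, -0.6], [[0, -1, -12], 0, -0.6], [[0, 0, -20], 0, -0.6], [[0, 0, -20], 0, -0.6], [[0, 0, -20], 0, -0.6], [[0, 0, -20], 0, -0.6], [[0, 0, -10], 0, -0.6], [[0, 0, 0], 0, -0.6]]}}

```text
time_s: 5.4
ee_pos: [428.8, -211.4, 239.7]
ee_rot: [0.744, 0.669, 0.005, 0.008]
force: [-0.3, -1.2, -0.6]
grip_width: 31.3
```

```bash
python3 - <<'E'
from h import *
p,R,s=tool(); print(p,yaw(),s["force"],s["grip_width"],R[:,2])
c=cal("wrist"); im=bot.capture("wrist"); cv2.imwrite("pics/w4.png",im[:,:,::-1]);np.savez("w4.npz",K=c[0],T=c[1])
crop(bot.capture("scene"),225,395,125,285,3.6,"pics/s4.png")
E
```

```text
[ 428.79280789 -211.38335155  239.69010852] -6.088893786112421 [-0.31480454 -1.22191046 -0.64330311] 31.26911893115692 [ 0.01779835 -0.00419324 -0.9998328 ]
```

View pics/w4.png

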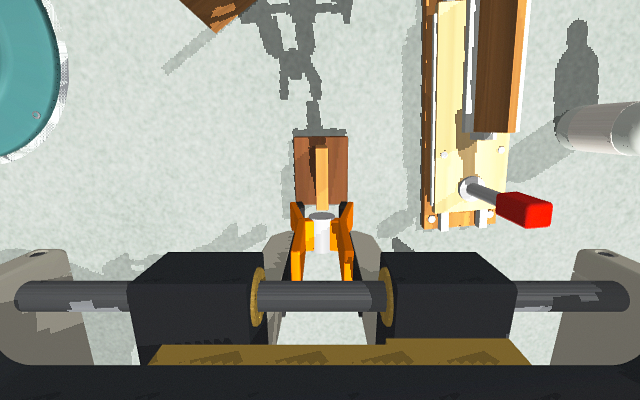

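View pics/s4.png

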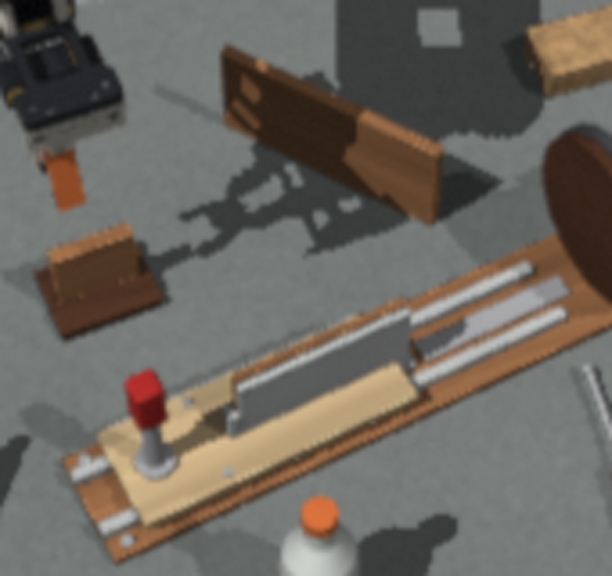

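Call:
{"op": "send_rows", "data": {"steps": [[[7, 16, 0], 0, -0.6], [[13.6, 31.4, 0], 0, -0.6], [[13.6, 31.4, 0], 0, -0.6], [[13.6, 31.4, 0], 0, -0.6], [[13.6, 31.4, 0], 0, -0.6], [[13.6, 31.4, 0], 0, -0.6], [[7, 16, 0], -4.8, -0.6], [[0, 0, 0], 0, -0.6], [[0, 0, 0], 0, -0.6]]}}

```text
time_s: 6.4
ee_pos: [636.4, -142.2, 227.5]
ee_rot: [0.715, 0.699, 0.002, 0.001]
force: [-0.5, -0.5, -0.7]
grip_width: 31.5
```

```bash
python3 - <<'E'
from h import *
p,R,s=tool(); print(p,yaw(),s["force"],s["grip_width"],R[:,2])
c=cal("wrist"); im=bot.capture("wrist"); cv2.imwrite("pics/w5.png",im[:,:,::-1]);np.savez("w5.npz",K=c[0],T=c[1])
crop(bot.capture("scene"),225,395,125,285,3.6,"pics/s5.png")
E
```

```text
[ 636.41577529 -142.22970442  227.54450691] -1.2751885048263996 [-0.49669363 -0.54115728 -0.74087838] 31.486522727736748 [ 0.00394532  0.00108803 -0.99999163]
```

View pics/w5.png

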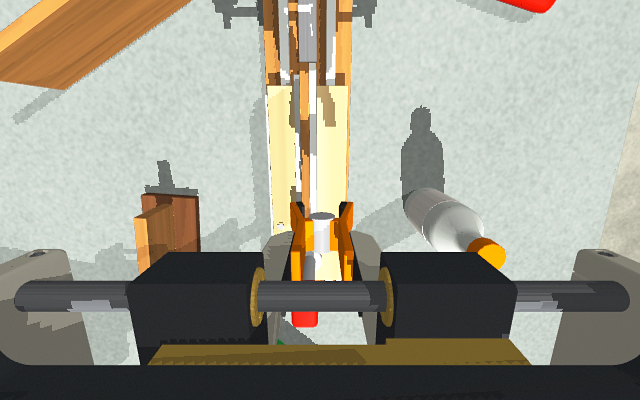

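View pics/s5.png

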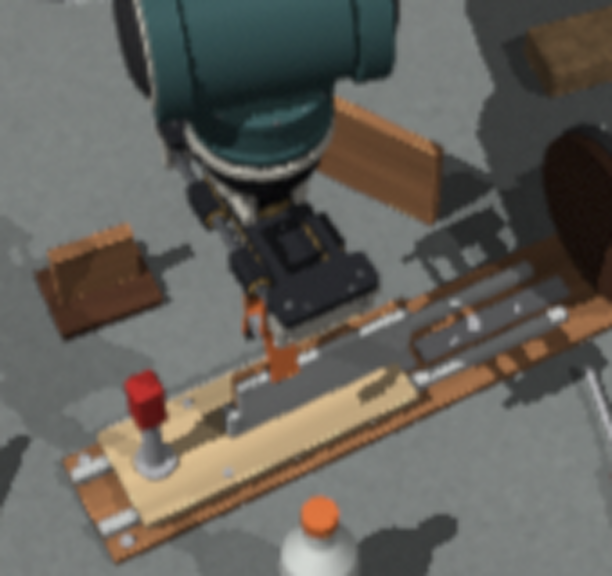

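```bash
python3 - <<'E'
from h import *
s=cv2.imread("pics/w5.png")[:,:,::-1]
crop(s,260,380,40,180,5.5,"pics/w5a.png"); crop(s,260,380,160,300,5.5,"pics/w5b.png")
E
```

```text
(no output)
```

View pics/w5a.png

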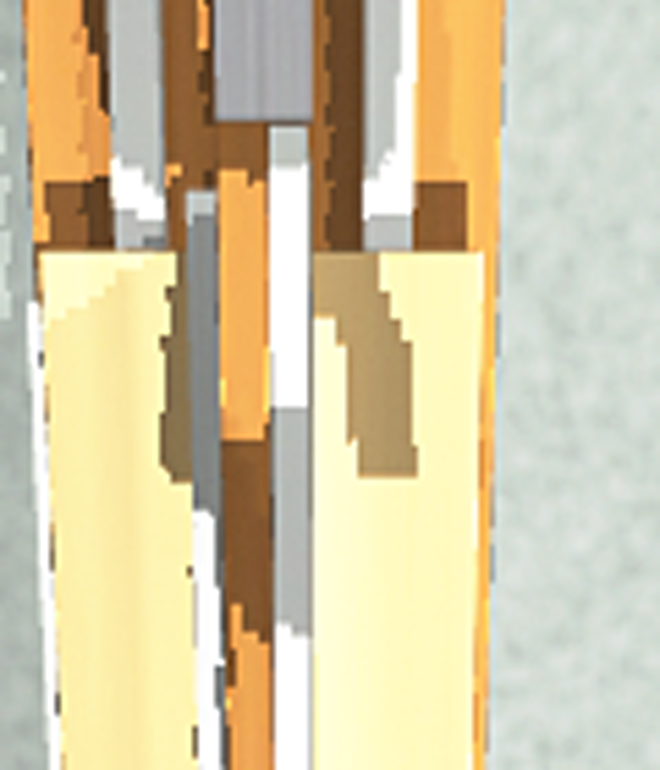

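View pics/w5b.png

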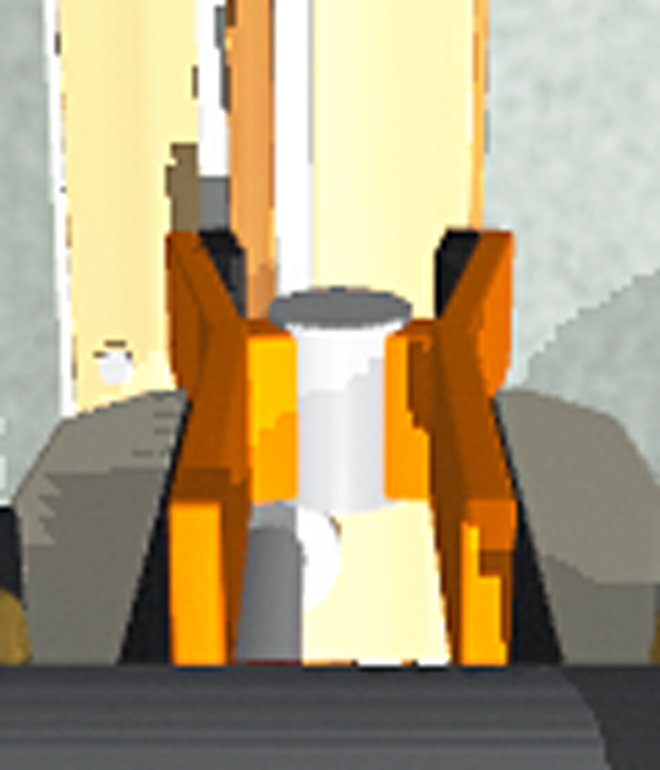

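```bash
python3 - <<'E'
from h import *
d=np.load("w5.npz");c=(d["K"],d["T"])
A=lambda x,y:(260+x/5.5-.4,40+y/5.5-.4)
B=lambda x,y:(260+x/5.5-.4,160+y/5.5-.4)
print("panel z105 left", [onz("wrist",q,105,c).round(1) for q in(A(219,172),A(225,500),B(231,100),B(233,220))])
print("panel z105 right", [onz("wrist",q,105,c).round(1) for q in(A(269,172),A(272,500),B(274,100),B(276,220))])
print("fence z101 right", [onz("wrist",q,101,c).round(1) for q in(A(308,128),A(311,500),B(312,100),B(312,220))])
o,dd=ray("wrist",B(341,308),c)
p=np.array([636.4,-142.2,227.5])
for z in (175,180,185,190,195): print(z,(onz("wrist",B(341,308),z,c)-p).round(1))
dep=288.07*18/((413-270)/5.5); print("depth",dep,o+dd*dep-p)
E
```

```text
panel z105 left [array([619.5, -24.3, 105. ]), array([618.4, -74.7, 105. ]), array([ 617.7, -118.4,  105. ]), array([ 617.2, -139.9,  105. ])]
panel z105 right [array([627.4, -24.5, 105. ]), array([626.3, -74.9, 105. ]), array([ 625.2, -118.6,  105. ]), array([ 624.8, -140. ,  105. ])]
fence z101 right [array([633.7, -17.5, 101. ]), array([632.7, -75. , 101. ]), array([ 631.7, -119.4,  101. ]), array([ 631.1, -141.2,  101. ])]
175 [ -0.3   7.5 -52.5]
180 [ -0.2   9.1 -47.5]
185 [ -0.2  10.7 -42.5]
190 [ -0.2  12.2 -37.5]
195 [ -0.2  13.8 -32.5]
depth 199.43307692307692 [ -0.21651849  11.00663977 -41.40175461]
```

Call:
{"op": "send_rows", "data": {"steps": [[[15, -4, 0], 0, -0.6], [[20, -4, 0], 0, -0.6], [[13, -3, 0], 0, -0.6], [[0, 0, 0], 0, -0.6], [[0, 0, 0], 0, -0.6]]}}

```text
time_s: 7.0
ee_pos: [622.9, -92.5, 229.5]
ee_rot: [0.717, 0.697, 0.003, 0.002]
force: [0.0, -0.5, -0.6]
grip_width: 31.4
```

```bash
python3 - <<'E'
from h import *
p,R,s=tool(); print(p,yaw(),s["force"],s["grip_width"],R[:,2],totool([625.2,-91,155]))
E
```

```text
[622.90547717 -92.46115167 229.48493953] -1.6159019175606748 [ 0.01511003 -0.53539426 -0.62295758] 31.442767716006458 [ 6.74923229e-03  4.54794031e-04 -9.99977120e-01] [ 1.47722705  1.75079508 74.49938612]
```

Call:
{"op": "send_rows", "data": {"steps": [[[1.4, 1.6, 0], 0, -0.6], [[0, 0, 10], 0, -0.6], [[0, 0, 12], 0, -0.6], [[0, 0, 8], 0, -0.6], [[0, 0, 0], 0, -0.6]]}}

```text
time_s: 7.5
ee_pos: [624.7, -92.6, 196.0]
ee_rot: [0.718, 0.696, 0.002, 0.002]
force: [-0.1, -0.3, -0.3]
grip_width: 31.3
```

```bash
python3 - <<'E'
from h import *
p,R,s=tool(); print(p,yaw(),s["force"],s["grip_width"],R[:,2],totool([625.2,-91,155]))
c=cal("wrist"); im=bot.capture("wrist"); np.savez("w6.npz",K=c[0],T=c[1])
crop(im,230,410,120,280,4.4,"pics/w6.png")
crop(bot.capture("scene"),225,395,125,285,3.6,"pics/s6.png")
E
```

```text
[624.69992342 -92.6098922  195.97965464] -1.7203532040943312 [-0.07360086 -0.27673621 -0.25988675] 31.30185475042433 [ 5.89089797e-03  2.59167866e-04 -9.99982615e-01] [ 1.60631534  0.21053295 40.98230534]
```

View pics/w6.png

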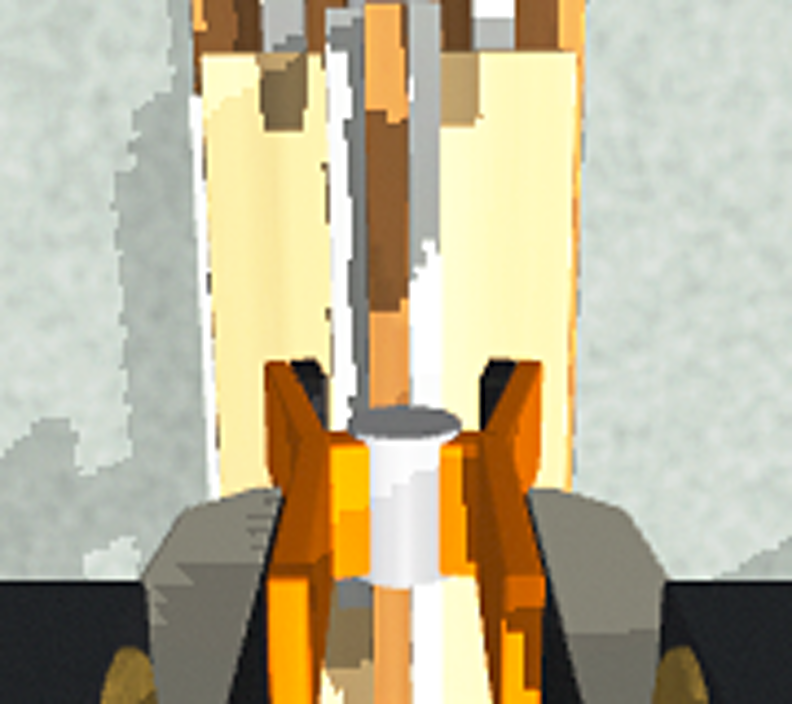

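View pics/s6.png

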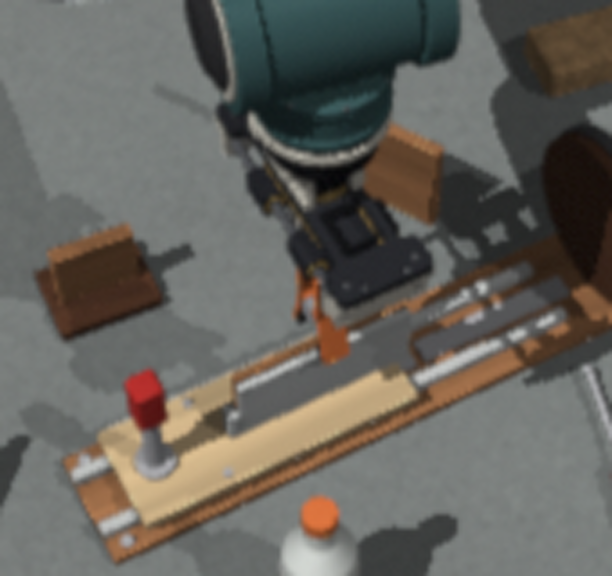

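Call:
{"op": "send_rows", "data": {"steps": [[[1, 0, 8], 0, -0.6], [[0, 0, 10], 0, -0.6], [[0, 0, 7], 0, -0.6], [[0, 0, 3], 0, -0.6], [[0, 0, 0], 0, -0.6]]}}

```text
time_s: 8.1
ee_pos: [625.4, -91.5, 167.3]
ee_rot: [0.718, 0.696, 0.003, 0.003]
force: [0.7, 0.3, -0.6]
grip_width: 31.6
```

```bash
python3 - <<'E'
from h import *
p,R,s=tool(); print(p,yaw(),s["force"],s["grip_width"],R[:,2],totool([625.2,-91,155]))
E
```

```text
[625.44822828 -91.54086419 167.25835702] -1.714098456494569 [ 0.69115773  0.34587154 -0.64017433] 31.572623505505625 [ 7.81670570e-03 -1.06546875e-04 -9.99969443e-01] [ 0.53163674 -0.36010373 12.25598449]
```

Call:
{"op": "send_rows", "data": {"steps": [[[0, 0, 4], 0, -0.6], [[0, 0, 4], 0, -0.6], [[0, 0, 2], 0, -0.6], [[0, 0, 1], 0, -0.6]]}}

```text
time_s: 8.5
ee_pos: [625.8, -91.6, 156.0]
ee_rot: [0.718, 0.696, 0.003, 0.003]
force: [0.4, 0.1, -0.8]
grip_width: 31.5
```

Call:
{"op": "send_rows", "data": {"steps": [[[0, -0.5, 1], 0, -0.6], [[0, 0, 1], 0, -0.6], [[0, 0, 1], 0, -0.6]]}}

```text
time_s: 8.8
ee_pos: [625.6, -91.6, 153.4]
ee_rot: [0.718, 0.696, 0.003, 0.004]
force: [-0.5, 0.2, 7.4]
grip_width: 31.6
```

Call:
{"op": "send_rows", "data": {"steps": [[[0, 0, 0.5], 0, -0.4], [[0, 0, 0], 0, -0.1], [[0, 0, 0], 0, 0.3], [[0, 0, 0], 0, 0.7], [[0, 0, 0], 0, 1], [[0, 0, 0], 0, 1], [[0, 0, 0], 0, 1]]}}

```text
time_s: 9.5
ee_pos: [625.6, -91.6, 153.1]
ee_rot: [0.718, 0.696, 0.003, 0.004]
force: [0.5, -0.7, 0.0]
grip_width: 75.1
```

```bash
python3 - <<'E'
from h import *
p,R,s=tool(); print(p,yaw(),s["force"],s["grip_width"],R[:,2])
c=cal("wrist"); im=bot.capture("wrist"); np.savez("w7.npz",K=c[0],T=c[1])
crop(im,230,410,120,280,4.4,"pics/w7.png")
crop(bot.capture("scene"),225,395,125,285,3.6,"pics/s7.png")
E
```

```text
[625.62865516 -91.61576069 153.14511553] -1.7134520422148738 [ 0.50848811 -0.68760706  0.04665668] 75.13385258348342 [ 1.01324491e-02 -4.78974328e-04 -9.99948551e-01]
```

View pics/w7.png

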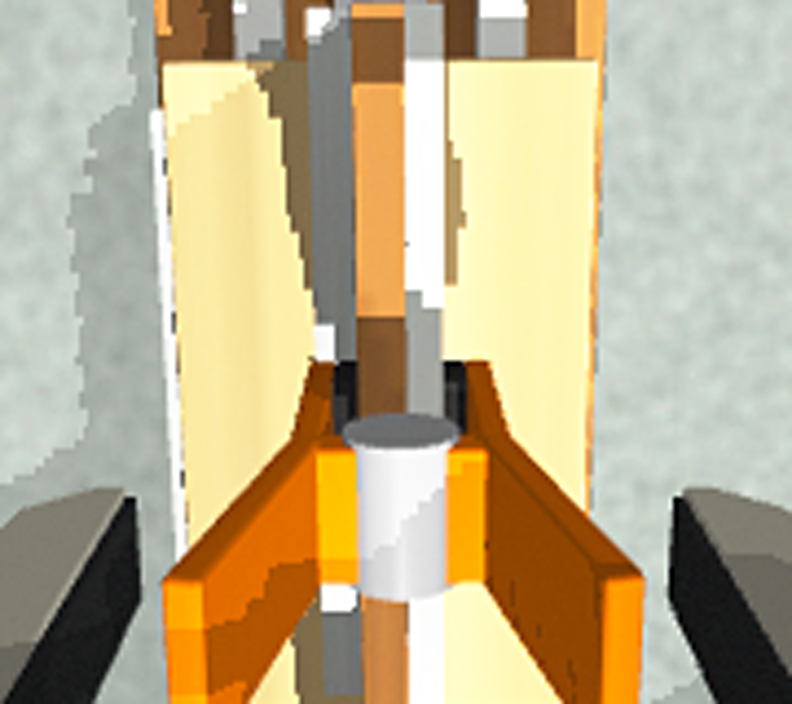

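View pics/s7.png

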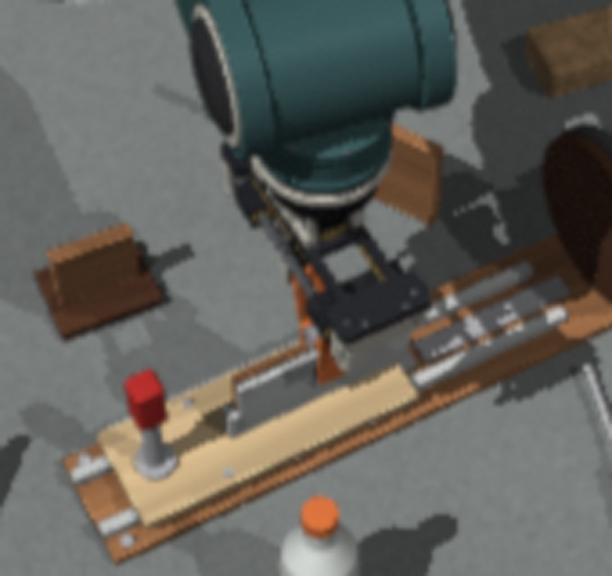

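Call:
{"op": "send_rows", "data": {"steps": [[[0, 0, -8], 0, 1], [[0, 0, -16], 0, 1], [[0, 0, -20], 0, 1], [[0, 0, -20], 0, 1], [[-20, 0, 0], 0, 1], [[-35, 0, 0], 0, 1], [[-35, 0, 0], 0, 1], [[-20, 0, 0], 0, 1], [[-5, 0, 0], 0, 1], [[0, 0, 0], 0, 1]]}}

```text
time_s: 10.6
ee_pos: [622.4, -209.9, 233.7]
ee_rot: [0.717, 0.697, 0.006, 0.008]
force: [-0.6, 0.1, 0.9]
grip_width: 93.1
```

```bash
python3 - <<'E'
from h import *
p,R,s=tool(); print(p,yaw(),s["force"],s["grip_width"],R[:,2])
c=cal("wrist"); im=bot.capture("wrist"); np.savez("w8.npz",K=c[0],T=c[1])
cv2.imwrite("pics/w8.png",im[:,:,::-1])
crop(im,260,400,150,270,5.5,"pics/w8a.png")
crop(bot.capture("scene"),225,395,125,285,3.6,"pics/s8.png")
E
```

```text
[ 622.43032175 -209.87409724  233.7298849 ] -1.6135652100702813 [-0.58822625  0.0953784   0.90606774] 93.1106421156883 [ 0.01949128 -0.00315795 -0.99980504]
```

View pics/w8.png

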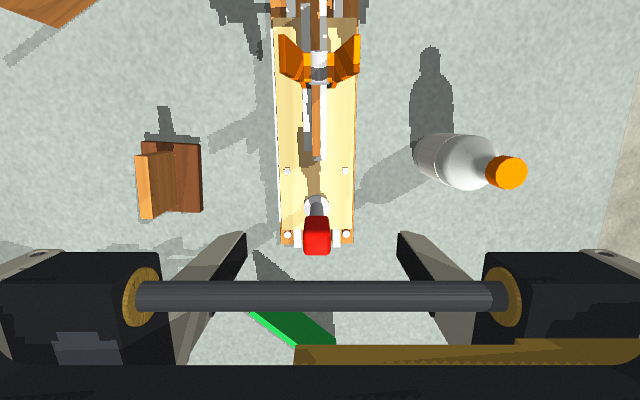

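View pics/s8.png

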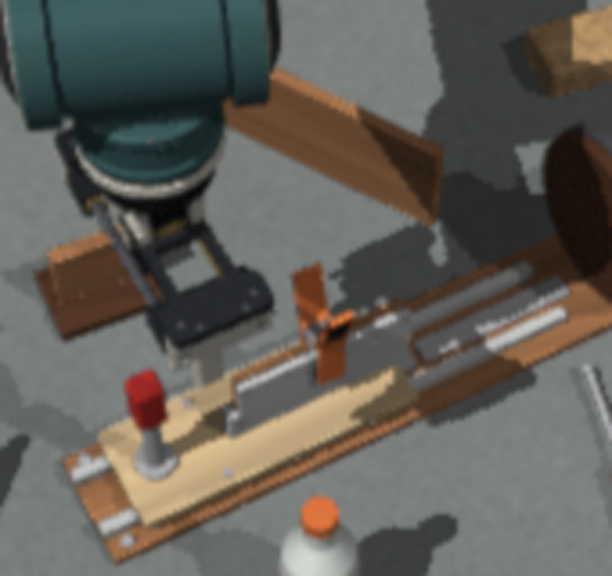

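View pics/w8a.png

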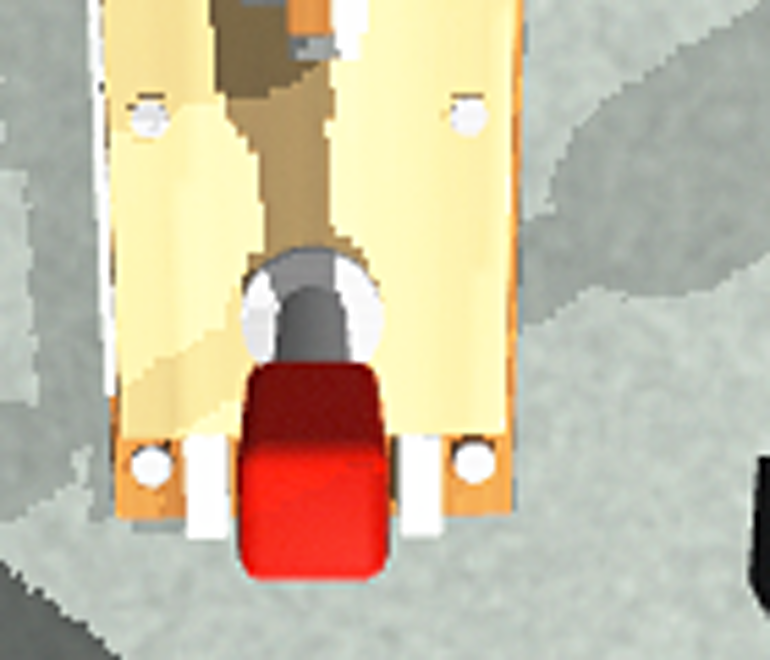

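```bash
python3 - <<'E'
from h import *
d=np.load("w8.npz");c=(d["K"],d["T"])
A=lambda x,y:(260+x/5.5-.4,150+y/5.5-.4)
P=[onz("wrist",A(*q),153,c).round(1) for q in((240,450),(388,446),(388,579),(240,580))];print(P,sum(P)/4)
G=(sum(P)/4)[:2]
print(totool([*G,127]))
d=tool()[1][:,2]; print(np.array([*G,0]))
E
```

```text
[array([ 607.4, -225. ,  153. ]), array([ 630.2, -225.1,  153. ]), array([ 629.7, -247.4,  153. ]), array([ 606.4, -246.7,  153. ])] [ 618.425 -236.05   153.   ]
[-27.02218565  -5.43776826 106.43928048]
[ 618.425 -236.05     0.   ]
```

Call:
{"op": "send_rows", "data": {"steps": [[[-15, -2, 0], 0, 1], [[-11, -2, 0], 0, 1], [[0, 0, 10], 0, 1], [[0, 0, 20], 0, 1], [[0, 0, 15], 0, 1], [[0, 0, 0], 0, 1]]}}

```text
time_s: 11.3
ee_pos: [618.5, -234.6, 185.5]
ee_rot: [0.716, 0.698, 0.006, 0.008]
force: [-0.5, 0.2, -0.4]
grip_width: 93.0
```

```bash
python3 - <<'E'
from h import *
p,R,s=tool(); print(p,yaw(),s["force"],R[:,2],totool([619,-236.5,128]))
E
```

```text
[ 618.46643993 -234.57025866  185.54474997] -1.4141010717540998 [-0.46200845  0.17750491 -0.36549583] [ 0.01924249 -0.00251347 -0.99981169] [-1.7987144  -0.52962702 57.54903091]
```

Call:
{"op": "send_rows", "data": {"steps": [[[-2, -0.5, 10], 0, 1], [[0, 0, 20], 0, 1], [[0, 0, 15], 0, 1], [[0, 0, 7], 0, 1], [[0, 0, 0], 0, 1], [[0, 0, 0], 0, 1]]}}

```text
time_s: 11.9
ee_pos: [619.4, -236.7, 131.7]
ee_rot: [0.716, 0.699, 0.006, 0.008]
force: [0.0, -0.2, 0.6]
grip_width: 92.8
```

```bash
python3 - <<'E'
from h import *
p,R,s=tool(); print(p,yaw(),s["force"],R[:,2],totool([619,-236.5,128]))
crop(bot.capture("wrist"),200,440,130,310,3.3,"pics/w9.png")
E
```

```text
[ 619.42338504 -236.74625236  131.66367011] -1.3790137370950588 [ 0.01023606 -0.21597056  0.55003767] [ 0.02032657 -0.00288798 -0.99978922] [ 0.24475369 -0.50380263  3.65358075]
```

View pics/w9.png

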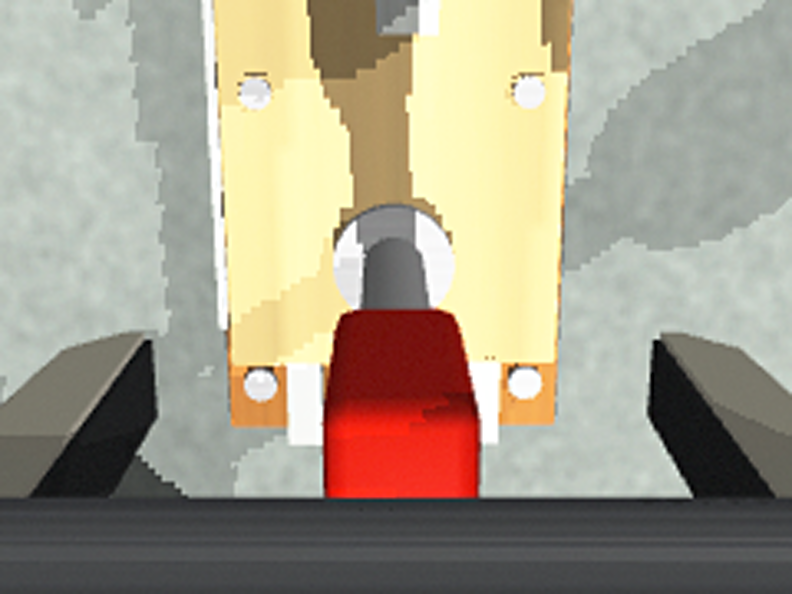

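Call:
{"op": "send_rows", "data": {"steps": [[[0, 0, 3], 0, 0.2], [[0, 0, 0], 0, -0.4], [[0, 0, 0], 0, -0.8], [[0, 0, 0], 0, -0.8], [[0, 0, 0], 0, -0.8], [[0, 0, 0], 0, -0.8], [[0, 0, 0], 0, -0.8], [[0, 0, 0], 0, -0.8]], "grip_force": 30}}

```text
time_s: 12.75
ee_pos: [620.3, -237.0, 131.0]
ee_rot: [0.716, 0.699, 0.007, 0.01]
force: [0.7, -0.2, 1.1]
grip_width: 33.3
```

Call:
{"op": "send_rows", "data": {"steps": [[[0, 0, 0], 0, -0.8], [[0, 0, 0], 0, -0.8], [[0, 0, 0], 0, -0.8]]}}

```text
time_s: 13.05
ee_pos: [619.0, -237.0, 130.8]
ee_rot: [0.716, 0.699, 0.006, 0.008]
force: [5.8, 1.0, -0.2]
grip_width: 24.4
```

Call:
{"op": "send_rows", "data": {"steps": [[[3, 0, 0], 0, -0.8], [[6, 0, 0], 0, -0.8], [[6, 0, 0], 0, -0.8], [[6, 0, 0], 0, -0.8], [[6, 0, 0], 0, -0.8]]}}

```text
time_s: 13.55
ee_pos: [619.7, -209.1, 130.9]
ee_rot: [0.716, 0.698, 0.005, 0.009]
force: [1.3, -4.1, 1.6]
grip_width: 24.0
```

Call:
{"op": "send_rows", "data": {"steps": [[[6, 0, 0], 0, -0.8], [[6, 0, 0], 0, -0.8], [[4, 0, 0], 0, -0.8], [[2, 0, 0], 0, -0.8]]}}

```text
time_s: 13.95
ee_pos: [620.1, -188.4, 130.8]
ee_rot: [0.716, 0.699, 0.005, 0.009]
force: [1.2, -3.0, 1.3]
grip_width: 24.3
```

Call:
{"op": "send_rows", "data": {"steps": [[[2, 0, 0], 0, -0.8], [[2, 0, 0], 0, -0.8], [[2, 0, 0], 0, -0.8], [[2, 0, 0], 0, -0.8]]}}

```text
time_s: 14.35
ee_pos: [620.3, -179.8, 130.8]
ee_rot: [0.716, 0.698, 0.005, 0.009]
force: [-0.1, -2.1, 1.2]
grip_width: 24.5
```

Call:
{"op": "send_rows", "data": {"steps": [[[1, 0, 0], 0, -0.8], [[1, 0, 0], 0, -0.8], [[1, 0, 0], 0, -0.8]]}}

```text
time_s: 14.65
ee_pos: [620.4, -176.5, 130.8]
ee_rot: [0.716, 0.698, 0.005, 0.009]
force: [1.1, -1.8, 1.9]
grip_width: 24.4
```

Call:
{"op": "send_rows", "data": {"steps": [[[1, 0, 0], 0, -0.8], [[1, 0, 0], 0, -0.8]]}}

```text
time_s: 14.85
ee_pos: [620.4, -174.4, 130.8]
ee_rot: [0.716, 0.698, 0.005, 0.009]
force: [0.9, -2.2, 1.4]
grip_width: 24.4
```

Baseline drag is about -2 N in y. I'll feel my way along at 1 mm per row, 2 mm per call.

Call:
{"op": "send_rows", "data": {"steps": [[[1, 0, 0], 0, -0.8], [[1, 0, 0], 0, -0.8]]}}

```text
time_s: 15.05
ee_pos: [620.5, -172.3, 130.8]
ee_rot: [0.716, 0.698, 0.005, 0.009]
force: [0.9, -2.6, 1.8]
grip_width: 24.5
```

Call:
{"op": "send_rows", "data": {"steps": [[[1, 0, 0], 0, -0.8], [[1, 0, 0], 0, -0.8]]}}

```text
time_s: 15.25
ee_pos: [620.5, -170.1, 130.8]
ee_rot: [0.716, 0.698, 0.005, 0.009]
force: [0.9, -2.9, 1.9]
grip_width: 24.4
```

Call:
{"op": "send_rows", "data": {"steps": [[[1, 0, 0], 0, -0.8], [[1, 0, 0], 0, -0.8]]}}

```text
time_s: 15.45
ee_pos: [620.6, -167.9, 130.8]
ee_rot: [0.716, 0.698, 0.005, 0.009]
force: [0.9, -1.6, 1.6]
grip_width: 24.2
```

Call:
{"op": "send_rows", "data": {"steps": [[[1, 0, 0], 0, -0.8], [[1, 0, 0], 0, -0.8]]}}

```text
time_s: 15.65
ee_pos: [620.6, -165.8, 130.8]
ee_rot: [0.716, 0.698, 0.005, 0.009]
force: [1.0, -2.7, 1.3]
grip_width: 24.1
```

Call:
{"op": "send_rows", "data": {"steps": [[[1, 0, 0], 0, -0.8], [[1, 0, 0], 0, -0.8]]}}

```text
time_s: 15.85
ee_pos: [620.7, -163.6, 130.8]
ee_rot: [0.716, 0.698, 0.005, 0.009]
force: [0.9, -2.8, 2.5]
grip_width: 24.4
```

Call:
{"op": "send_rows", "data": {"steps": [[[1, 0, 0], 0, -0.8], [[1, 0, 0], 0, -0.8]]}}

```text
time_s: 16.05
ee_pos: [620.7, -161.4, 130.8]
ee_rot: [0.716, 0.698, 0.005, 0.009]
force: [1.1, -2.4, 1.4]
grip_width: 24.3
```

Call:
{"op": "send_rows", "data": {"steps": [[[1, 0, 0], 0, -0.8], [[1, 0, 0], 0, -0.8]]}}

```text
time_s: 16.25
ee_pos: [620.8, -159.2, 130.9]
ee_rot: [0.716, 0.698, 0.005, 0.009]
force: [0.0, -1.5, 3.1]
grip_width: 24.2
```

Call:
{"op": "send_rows", "data": {"steps": [[[1, 0, 0], 0, -0.8], [[1, 0, 0], 0, -0.8]]}}

```text
time_s: 16.45
ee_pos: [620.8, -157.0, 130.8]
ee_rot: [0.716, 0.698, 0.005, 0.009]
force: [1.1, -1.6, 2.1]
grip_width: 24.2
```

Call:
{"op": "send_rows", "data": {"steps": [[[1, 0, 0], 0, -0.8], [[1, 0, 0], 0, -0.8]]}}

```text
time_s: 16.65
ee_pos: [620.9, -154.9, 130.8]
ee_rot: [0.716, 0.698, 0.005, 0.009]
force: [0.5, -1.2, 2.4]
grip_width: 24.6
```

Call:
{"op": "send_rows", "data": {"steps": [[[1, 0, 0], 0, -0.8], [[1, 0, 0], 0, -0.8]]}}

```text
time_s: 16.85
ee_pos: [620.9, -152.7, 130.8]
ee_rot: [0.716, 0.698, 0.005, 0.009]
force: [0.1, -2.0, 1.4]
grip_width: 24.1
```

Call:
{"op": "send_rows", "data": {"steps": [[[1, 0, 0], 0, -0.8], [[1, 0, 0], 0, -0.8]]}}

```text
time_s: 17.05
ee_pos: [621.0, -150.5, 130.8]
ee_rot: [0.716, 0.698, 0.005, 0.009]
force: [1.2, -1.7, 2.4]
grip_width: 24.5
```

Call:
{"op": "send_rows", "data": {"steps": [[[1, 0, 0], 0, -0.8], [[1, 0, 0], 0, -0.8]]}}

```text
time_s: 17.25
ee_pos: [621.0, -148.3, 130.8]
ee_rot: [0.716, 0.698, 0.005, 0.009]
force: [0.3, -2.8, 1.6]
grip_width: 24.3
```

Call:
{"op": "send_rows", "data": {"steps": [[[1, 0, 0], 0, -0.8], [[1, 0, 0], 0, -0.8]]}}

```text
time_s: 17.45
ee_pos: [621.1, -146.1, 130.8]
ee_rot: [0.716, 0.698, 0.005, 0.009]
force: [0.1, -2.9, 2.6]
grip_width: 24.4
```

Call:
{"op": "send_rows", "data": {"steps": [[[1, 0, 0], 0, -0.8], [[1, 0, 0], 0, -0.8]]}}

```text
time_s: 17.65
ee_pos: [621.1, -143.9, 130.8]
ee_rot: [0.716, 0.698, 0.005, 0.009]
force: [0.7, -2.1, 2.8]
grip_width: 24.1
```

Call:
{"op": "send_rows", "data": {"steps": [[[1, 0, 0], 0, -0.8], [[1, 0, 0], 0, -0.8]]}}

```text
time_s: 17.85
ee_pos: [621.2, -141.8, 130.9]
ee_rot: [0.716, 0.698, 0.005, 0.009]
force: [-0.1, -0.8, 3.2]
grip_width: 24.2
```

Call:
{"op": "send_rows", "data": {"steps": [[[1, 0, 0], 0, -0.8], [[1, 0, 0], 0, -0.8]]}}

```text
time_s: 18.05
ee_pos: [621.2, -139.6, 130.8]
ee_rot: [0.716, 0.698, 0.005, 0.009]
force: [0.2, -1.6, 2.0]
grip_width: 24.1
```

Call:
{"op": "send_rows", "data": {"steps": [[[1, 0, 0], 0, -0.8], [[1, 0, 0], 0, -0.8]]}}

```text
time_s: 18.25
ee_pos: [621.3, -137.4, 130.8]
ee_rot: [0.716, 0.698, 0.005, 0.009]
force: [0.8, -2.2, 2.3]
grip_width: 24.2
```

Call:
{"op": "send_rows", "data": {"steps": [[[1, 0, 0], 0, -0.8], [[1, 0, 0], 0, -0.8]]}}

```text
time_s: 18.45
ee_pos: [621.3, -135.2, 130.8]
ee_rot: [0.716, 0.698, 0.005, 0.009]
force: [0.3, -2.3, 2.3]
grip_width: 24.3
```

Call:
{"op": "send_rows", "data": {"steps": [[[1, 0, 0], 0, -0.8], [[1, 0, 0], 0, -0.8]]}}

```text
time_s: 18.65
ee_pos: [621.4, -133.0, 130.8]
ee_rot: [0.716, 0.698, 0.005, 0.009]
force: [0.4, -2.6, 2.6]
grip_width: 24.1
```

Call:
{"op": "send_rows", "data": {"steps": [[[1, 0, 0], 0, -0.8], [[1, 0, 0], 0, -0.8]]}}

```text
time_s: 18.85
ee_pos: [621.4, -130.8, 130.8]
ee_rot: [0.716, 0.698, 0.005, 0.009]
force: [0.5, -2.3, 2.8]
grip_width: 24.0
```

Call:
{"op": "send_rows", "data": {"steps": [[[1, 0, 0], 0, -0.8], [[1, 0, 0], 0, -0.8]]}}

```text
time_s: 19.05
ee_pos: [621.5, -128.7, 130.8]
ee_rot: [0.716, 0.698, 0.005, 0.009]
force: [0.0, -2.1, 2.2]
grip_width: 24.3
```

Call:
{"op": "send_rows", "data": {"steps": [[[1, 0, 0], 0, -0.8], [[1, 0, 0], 0, -0.8]]}}

```text
time_s: 19.25
ee_pos: [621.5, -126.5, 130.8]
ee_rot: [0.716, 0.698, 0.005, 0.009]
force: [0.6, -2.0, 2.3]
grip_width: 24.1
```

Call:
{"op": "send_rows", "data": {"steps": [[[1, 0, 0], 0, -0.8], [[1, 0, 0], 0, -0.8]]}}

```text
time_s: 19.45
ee_pos: [621.6, -124.3, 130.8]
ee_rot: [0.716, 0.698, 0.005, 0.009]
force: [0.5, -1.5, 2.7]
grip_width: 24.4
```

```bash
python3 - <<'E'
from h import *
print(tool()[2]["force"])
crop(bot.capture("scene"),225,395,125,285,3.6,"pics/s10.png")
E
```

```text
[ 0.5306407  -1.49543578  2.74417073]
```

View pics/s10.png

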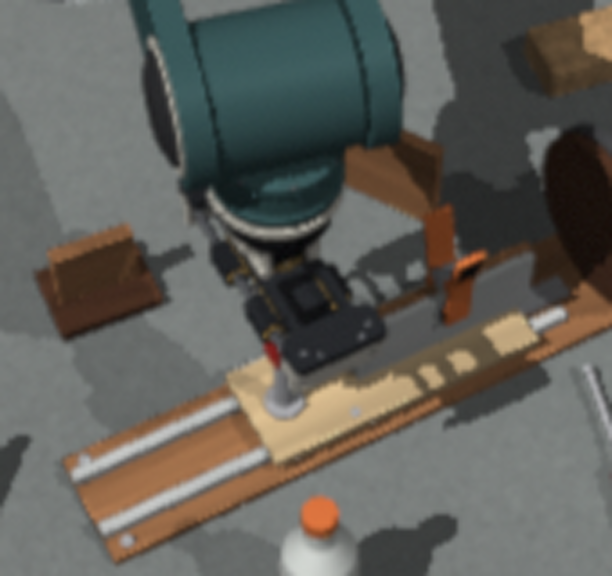

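Call:
{"op": "send_rows", "data": {"steps": [[[1, 0, 0], 0, -0.8], [[1, 0, 0], 0, -0.8]]}}

```text
time_s: 19.7
ee_pos: [621.6, -122.0, 130.8]
ee_rot: [0.716, 0.698, 0.005, 0.009]
force: [-0.2, -1.6, 2.7]
grip_width: 23.9
```

Call:
{"op": "send_rows", "data": {"steps": [[[1, 0, 0], 0, -0.8], [[1, 0, 0], 0, -0.8]]}}

```text
time_s: 19.9
ee_pos: [621.7, -119.9, 130.9]
ee_rot: [0.716, 0.698, 0.005, 0.009]
force: [-0.6, -2.3, 3.1]
grip_width: 24.3
```

Call:
{"op": "send_rows", "data": {"steps": [[[1, 0, 0], 0, -0.8], [[1, 0, 0], 0, -0.8]]}}

```text
time_s: 20.1
ee_pos: [621.7, -117.6, 130.8]
ee_rot: [0.716, 0.698, 0.005, 0.008]
force: [0.7, -1.2, 2.8]
grip_width: 23.7
```

Call:
{"op": "send_rows", "data": {"steps": [[[1, 0, 0], 0, -0.8]]}}

```text
time_s: 20.2
ee_pos: [621.8, -116.4, 130.8]
ee_rot: [0.716, 0.698, 0.005, 0.008]
force: [0.2, -0.4, 3.2]
grip_width: 24.1
```

Call:
{"op": "send_rows", "data": {"steps": [[[1, 0, 0], 0, -0.8]]}}

```text
time_s: 20.3
ee_pos: [621.8, -115.1, 130.8]
ee_rot: [0.716, 0.698, 0.005, 0.008]
force: [-0.9, 1.9, 3.9]
grip_width: 24.3
```

Call:
{"op": "send_rows", "data": {"steps": [[[1, 0, 0], 0, -0.8]]}}

```text
time_s: 20.4
ee_pos: [621.8, -113.6, 130.8]
ee_rot: [0.716, 0.699, 0.006, 0.008]
force: [-0.1, 2.1, 2.3]
grip_width: 24.5
```

Call:
{"op": "send_rows", "data": {"steps": [[[1, 0, 0], 0, -0.8]]}}

```text
time_s: 20.5
ee_pos: [621.8, -112.7, 130.8]
ee_rot: [0.715, 0.699, 0.006, 0.008]
force: [-0.9, -5.8, 2.7]
grip_width: 24.1
```

Call:
{"op": "send_rows", "data": {"steps": [[[0, 0, 0], 0, -0.8]]}}

```text
time_s: 20.6
ee_pos: [621.8, -112.7, 130.8]
ee_rot: [0.715, 0.699, 0.005, 0.008]
force: [-0.5, -0.1, 2.7]
grip_width: 24.4
```

Call:
{"op": "send_rows", "data": {"steps": [[[0, 0, 0], 0, -0.8]]}}

```text
time_s: 20.7
ee_pos: [621.9, -112.7, 130.8]
ee_rot: [0.715, 0.699, 0.005, 0.008]
force: [-0.6, -0.8, 3.2]
grip_width: 24.6
```

Call:
{"op": "send_rows", "data": {"steps": [[[0, 0, 0], 0, -0.8]]}}

```text
time_s: 20.8
ee_pos: [621.8, -112.8, 130.8]
ee_rot: [0.716, 0.699, 0.005, 0.008]
force: [0.5, 0.0, 2.1]
grip_width: 24.1
```

Call:
{"op": "send_rows", "data": {"steps": [[[1, 0, 0], 0, -0.8]]}}

```text
time_s: 20.9
ee_pos: [621.9, -112.3, 130.8]
ee_rot: [0.716, 0.698, 0.005, 0.009]
force: [0.2, -7.1, 2.2]
grip_width: 24.5
```

Call:
{"op": "send_rows", "data": {"steps": [[[-0.7, 0, 0], 0, -0.8]]}}

```text
time_s: 21.0
ee_pos: [621.8, -112.9, 130.8]
ee_rot: [0.716, 0.698, 0.005, 0.009]
force: [1.2, 3.1, 2.5]
grip_width: 24.2
```

Call:
{"op": "send_rows", "data": {"steps": [[[-0.7, 0, 0], 0, -0.8]]}}

```text
time_s: 21.1
ee_pos: [621.8, -113.2, 130.8]
ee_rot: [0.716, 0.698, 0.005, 0.008]
force: [0.1, 5.6, 2.7]
grip_width: 24.3
```

Call:
{"op": "send_rows", "data": {"steps": [[[-0.7, 0, 0], 0, -0.8]]}}

```text
time_s: 21.2
ee_pos: [621.8, -113.4, 130.8]
ee_rot: [0.715, 0.699, 0.006, 0.008]
force: [-0.0, 5.4, 4.2]
grip_width: 24.0
```

Call:
{"op": "send_rows", "data": {"steps": [[[-0.7, 0, 0], 0, -0.8]]}}

```text
time_s: 21.3
ee_pos: [621.8, -113.5, 130.8]
ee_rot: [0.715, 0.699, 0.006, 0.007]
force: [-0.0, 7.0, 4.2]
grip_width: 24.2
```

Call:
{"op": "send_rows", "data": {"steps": [[[0.5, 0, 0], 0, -0.8], [[0, 0, 0], 0, -0.8], [[0, 0, 0], 0, -0.8]]}}

```text
time_s: 21.6
ee_pos: [621.8, -113.0, 130.8]
ee_rot: [0.715, 0.699, 0.006, 0.007]
force: [-0.5, 1.1, 2.7]
grip_width: 24.2
```

Call:
{"op": "send_rows", "data": {"steps": [[[0, 0, 0], 0, -0.8], [[0, 0, 0], 0, -0.8]]}}

```text
time_s: 21.8
ee_pos: [621.8, -113.0, 130.8]
ee_rot: [0.715, 0.699, 0.006, 0.007]
force: [0.0, 1.1, 3.5]
grip_width: 24.3
```

```bash
python3 - <<'E'
from h import *
p,R,s=tool();print(p,s["force"],s["time_s"])
im=bot.capture("wrist"); cv2.imwrite("pics/w11.png",im[:,:,::-1])
crop(bot.capture("scene"),225,395,125,285,3.6,"pics/s11.png")
E
```

```text
[ 621.82454761 -113.03466633  130.79006835] [0.00605542 1.10484325 3.53058829] 21.8
```

View pics/w11.png

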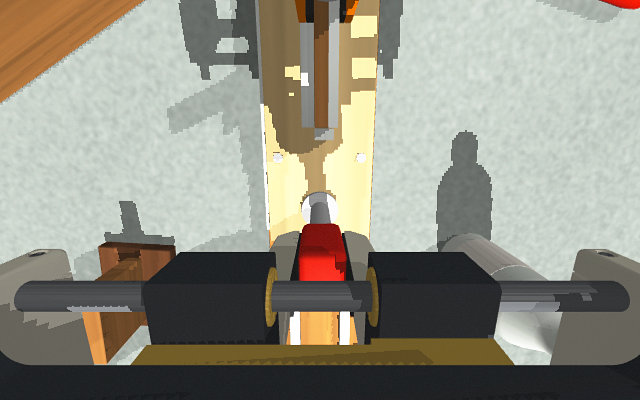

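View pics/s11.png

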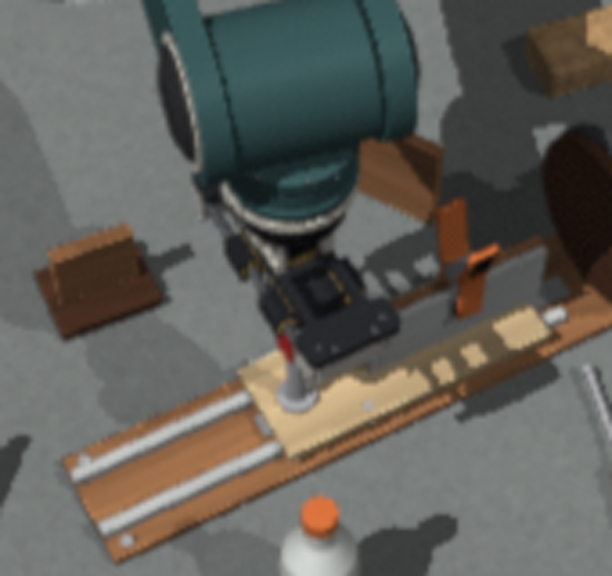

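```bash
python3 -c "
from plant import bot
print(bot.finish_job())"
```

```text
the job is handed in; nothing more can be done
None
```

I handed the job in at 21.8 s. The orange clip is closed over the panel and fence, and the sled is resting in the notch with the red grip still held.

- **Clip:** I squeezed it off the rack and lowered it over the middle of the panel and fence until the drum pressed on the edge with about 7 N. I then let go. The pictures before and after the slide show it upright, with the panel in its slot. I could not measure how hard it presses on the panel and fence.
- **Sled:** I slid it about 124 mm by the arm's reading. Drag was about 2 N until the ball pulled the sled on, at a reading of about +2 N. Small nudges then met about 7 N in each direction, within about 0.6 mm of the middle. I read that as seated, because the ball itself can't be seen.
- **At the end:** the sled was at rest with about 1 N of leftover push. The grip reads 24.3 mm wide, with a commanded force of 30 N.
- **Bystanders:** the arm stayed clear of the glue bottle, sanding block and screwdriver. They look unmoved in the pictures, though I did not measure them.
- **One disagreement:** two estimates of the red grip's position differed by about 4 mm sideways. The fingers closed evenly on it anyway.

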